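# Brush out the sole mould and lock it shut

### The arm

A 6-joint arm with a two-finger parallel gripper is mounted at the origin on the work surface. World frame = base frame: x ahead of the robot, y to its left, z up, the work surface at z = 0. Lengths are in m, angles in rad, forces in N, time in s.
With the tool pointing down it reaches from about 0.35 to 0.975 m from the base axis. Payload 4.9 kg.
Tool frame: the origin (TCP) lies on the centre line of the jaws, within the pads' length; the fingertips stand 25 mm ahead of it and the grasp point (between the pads) lies 6 mm ahead of it; z points along the fingers, y is the line along which they close (so a half turn about z gives the same grasp; the last joint's range is limited). The gripper opens to 85 mm and grips with 20 to 120 N. Pads are 22 mm wide; open, the fingers measure 114 mm over their backs; the gripper's body (76 mm by 85 mm) begins 54 mm behind the grasp point. The pads swing forward as they close: fully open they stand 13 mm farther back than shut.
Start: joints at [0.987, 0.053, 1.613, -0, 1.476, -0.119], TCP at [0.28, 0.559, 0.256] pointing down, gripper open.
Joint ranges: [-3.01, 3.01], [-1.01, 2.22], [0.06, 2.58], [-1.02, 4.17], [0.09, 2.62], [-3.14, 3.14]. Speed limits (rad/s): [2.57, 2.57, 3.14, 3.14, 3.14, 3.14].

### API

Orientations are given as a unit quaternion [w, x, y, z].
In Python, from plant import state, grab_frame, get_calibration, job gives the robot as it stands. The module is installed in compiled form; this text tells all that it offers.
- The arm moves only by the tool move_arm, never from a script. Its argument "targets" is a list that holds one entry, the list of rows, each a list of 5 numbers: the opening in per cent of the stroke, from 0 (shut) to 100 (fully open), then the shift along the tool's x, y, z as a fraction of full scale, then the turn about the tool's z as a fraction of full scale. A call has 1 to 5 rows; each row shifts and turns the commanded pose from where the row before left it, along the tool's axes as they then stand; what a row does not reach is not made up. Full scale, the value 1, is 0.6 m for a shift and 6 degrees for a turn. A row lasts 1/12 s, in which the tool goes at most 41.7 mm and 7.16 degrees, less where a joint would pass 70% of its speed; a pose out of reach is approached as far as the arm can. A call with a number of a shift or a turn outside -1 to 1 is refused whole. A call with a gripper value outside its range is refused whole. The fingers move at their own pace and stop on an object; the grip force is fixed at half the most. Time passes only in rows, so rows that do not move let the fingers close. It gives the time, the measured TCP pose, the force, the opening and the grip force at its end, in the units of the state.
- state(): the state, without advancing time (a new reading comes with each control period).
- grab_frame(name): name is "scene" or "top"; returns the picture (400x640x3 uint8, red, green, blue); there is no depth.
- get_calibration(name): a dict with "vertical_fov" (degrees; the focal length in pixels is half the picture's height over the tangent of half this angle, whatever the lens; pixels are square), "cx", "cy" (the principal point, pixels), "R" (3x3) and "t" (3): a world point X has camera coordinates R X + t. Camera axes: x right, y down, z forward; pixel columns grow to the right and rows downward; lengths in m; the calibration is good to about 2 mm. A picture is of the moment at which its call begins. get_calibration takes no time and is no camera call.
- job.job_done(): hands the job in; it is judged then, once.
The state is a dict: "time": time; "joint_pos": joint angles; "joint_vel": joint speeds; "joint_efforts": joint torques, N m; "tool_pos": TCP position; "tool_rot": TCP orientation; "contact_force": force on the tool from outside, world axes, zero at the start; "ft_torque": the same for the moment, N m; "gripper_width": opening from 0.0 (shut) to 1.0 (fully open); "grasp_force": force on a finger pad.
Only numpy, scipy, OpenCV 4.12 (cv2) and the standard library are available. Lean on these libraries where they do the work, as an engineer would, in place of code of your own. Each camera call takes 0.05 s, during which the arm holds its last target. There are 200 camera calls.

### The job

Clear the sole mould and lock it: take the brush from its mat, sweep all three rubber offcuts off the mould's bed into the scrap tray at its near end (move them with the brush only, never with the gripper or arm), then set the brush back on the middle of its mat, standing on its bristles. Next swing the open cover down fully shut over the empty bed, and only when it is shut push the locking pin fully home through the cover's and mould's knuckles. Leave the shoe last, the tack jar and the wood block where they are.

Things in the scene. Friction and masses are not known exactly. Their poses are not given: they have to be found in the camera images.
- mould: Bench mould for shoe soles, fixed. Origin on the bench under the middle of its bed; +x to its far end (away from the robot, yaw within 0.25), +y to the side with the pin. Flat aluminium bed 160 mm along x, top 50 mm above the bench, open at both x ends. Two side rails along x, top 72 mm high, leave a lane 150 mm wide. The cover's hinge axis runs along x at y = -90 mm, 77 mm above the bench.
- tray_floor (a point): Middle of the floor of the open steel scrap tray fixed against the near (-x) end of the mould's bed; axes as the mould's. The tray is 116 mm (x) by 162 mm (y) inside, its floor 4 mm and its rim 36 mm above the bench, so the rim lies 14 mm below the bed's top.
- bed_centre (a point): Centre of the bed's top face, 50 mm above the bench; axes as the mould's.
- brush: Wooden block brush, about 180 g, standing on its bristles. Origin at the centre of the bristles' underside; long axis = its y, z up. Stiff bristles 36 mm (x) by 124 mm (y), from z 0 to 36 mm; block 42 by 130 mm, z 36 to 54; on top a grip ridge 26 mm thick (x), 100 mm long (y), z 54 to 94, to be held across its x.
- mat: Black rubber mat for the brush, fixed, 130 mm (x) by 190 mm (y), 4 mm thick. Origin at the centre of its underside.
- offcut_block: Black rubber offcut, oblong, 36 by 24 mm, 16 mm thick, about 20 g, lying on the bed. Origin at the centre of its underside.
- offcut_ell: Black rubber offcut, L-shaped, 34 by 30 mm, 16 mm thick, about 20 g, lying on the bed. Origin near the centre of its underside.
- offcut_crescent: Black rubber offcut, crescent-shaped, about 40 by 22 mm, 16 mm thick, about 20 g, lying on the bed. Origin near the centre of its underside.
- cover (a joint): Hinge of the mould's cover, rad: 0 = shut, level over the bed; 1.65 to 1.9 = standing open, leaning out over the -y side; stop at 1.95. Stiff hinge: the open cover stays put and needs about 2 N at its edge; once pushed to below about 50 degrees above level it sinks shut by itself in about 1 to 2 s.
- cover_edge (a point): Point in mid-thickness of the cover's free edge, 175 mm from the hinge axis, 45 mm to the mould's -x of its middle. Its y points from hinge to free edge, z out of the outer face (up when shut). The cover is an aluminium plate 140 mm along x, 8 mm thick, with a 16 mm thick sole-shaped pad inside and, at mid free edge, a knuckle 22 mm across, 30 mm long, its axis 190 mm from the hinge.
- pin (a joint): Slide of the captive locking pin, m: about 0 to 0.008 = drawn out, 0.060 = fully home (stop). It moves along the mould's +x; about 2 N to push.
- pin_head (a point): Centre of the outer (-x) face of the pin's round head, 26 mm across, 8 mm thick; free space on its -x side. The pin (8 mm across) lies along the mould's x, 100 mm to +y of its middle, 77 mm above the bench. It is started in the mould's near knuckle; home, it passes the cover's knuckle into the mould's far one.
- shoe_last: Bystander: green shoe last, 185 mm long, 80 mm wide, 95 mm tall, lying on its sole. Origin under its middle.
- tack_jar: Bystander: amber jar with a steel cap, 66 mm in diameter, 85 mm tall. Origin at the centre of its base.
- wood_block: Bystander: dark wood block, 90 by 60 by 60 mm. Origin at the centre of its base.

How it is judged:
On the way, in this order (a step that is already met when the one before it is completed fails the run):
1. the brush is taken up from its mat (height (world z) of brush above 0.03 m and contact force between the fingers and brush above 1 N), for 0.1 s.
2. all three offcuts are in the scrap tray (x of offcut_block in the frame of tray_floor between -0.062 and 0.062 m and y of offcut_block in the frame of tray_floor between -0.085 and 0.085 m and z of each of offcut_block, offcut_ell, offcut_crescent in the frame of tray_floor below 0.042 m and x of offcut_ell in the frame of tray_floor between -0.062 and 0.062 m and y of offcut_ell in the frame of tray_floor between -0.085 and 0.085 m and x of offcut_crescent in the frame of tray_floor between -0.062 and 0.062 m and y of offcut_crescent in the frame of tray_floor between -0.085 and 0.085 m), for 0.2 s.
3. the brush stands on its mat again, let go (horizontal distance between brush and mat below 0.05 m and angle between brush's own z axis and vertical below 0.12 rad and height (world z) of brush below 0.012 m and contact force between the fingers and brush below 0.1 N and linear speed of brush below 0.02 m/s), for 0.2 s.
4. the cover is shut (value of joint cover below 0.04 rad), for 0.2 s.
5. the pin is home (value of joint pin above 0.054 m and value of joint cover below 0.04 rad), for 0.2 s.
At the end, for the whole second after the job is handed in: All three offcuts lie at rest inside the scrap tray, below the bed's level; the brush stands upright on its bristles (within 0.12 rad), released and at rest, its middle within 50 mm of the mat's middle; the cover is shut (joint below 0.04 rad) and the pin is home (joint above 0.054 m) (all of step 2 and all of step 3 and all of step 5 and linear speed of each of offcut_block, offcut_ell, offcut_crescent below 0.02 m/s); the robot touches nothing.
It fails at once if an offcut is touched by the gripper or arm (contact force between any of the fingers, the arm and offcut_block above 0.3 N or contact force between any of the fingers, the arm and offcut_ell above 0.3 N or contact force between any of the fingers, the arm and offcut_crescent above 0.3 N).
It fails at once if the pin is pushed in while the cover is not shut (value of joint pin above 0.02 m and value of joint cover above 0.08 rad).
It fails at once if the shoe last, tack jar or wood block is moved more than 30 mm (distance of any of shoe_last, tack_jar, wood_block from where it was at the start of the episode above 0.03 m).
It also fails if it takes over 67 s, if anything falls off the work surface, if the arm or the gripper's body presses on something with over 40 N, if the wrist force passes 120 N, or if a joint passes its speed limit or range.

## Working session

There is one attempt and no reset: what is moved stays moved. The work goes in short steps, Python scripts to look and compute and a tool call to move; the robot and the scene stay as the last step left them, time stands still between calls to the robot, and variables do not carry over. Pictures are saved under pics/ and viewed, at most 13 in all, crops included, and the job is handed in when it is done.

Besides the shell and the picture viewer there is one more tool, called after ">>>" by a JSON object that holds its "name" and its "arguments", one argument or row to a line. move_arm: Moves the arm, as the interface text tells. Shift numbers are shares of 0.6 m and turn numbers shares of 6 degrees, none past 1 either way. Its arguments: {"type":"object","properties":{"targets":{"type":"array"}},"required":["targets"]}

```bash
mkdir -p pics; python3 - <<'E'
from plant import *
import cv2
for n in("scene","top"):
    f=grab_frame(n); cv2.imwrite(f"pics/{n}0.png",f[:,:,::-1]); c=get_calibration(n); print(n,{k:(v.round(3).tolist() if hasattr(v,'round') and hasattr(v,'tolist') else v) for k,v in c.items()})
print(state())
E
```

```text
scene {'vertical_fov': 57.240449435338704, 'cx': 316.2049490283686, 'cy': 194.46913256503763, 'R': [[-0.859, 0.512, -0.021], [0.301, 0.471, -0.829], [-0.415, -0.718, -0.559]], 't': [0.495, -0.078, 1.076]}
top {'vertical_fov': 46.45251156832911, 'cx': 319.2456206925881, 'cy': 205.3127265128476, 'R': [[0.009, -1.0, 0.005], [-0.984, -0.01, -0.177], [0.177, -0.003, -0.984]], 't': [-0.027, 0.566, 1.247]}
{'time': 0.1, 'joint_pos': array([ 9.87002715e-01,  5.32751390e-02,  1.61418167e+00, -3.14253448e-05,
        1.47602701e+00, -1.18994254e-01]), 'joint_vel': array([-2.06448572e-03,  1.01918338e-05, -1.98137284e-03,  1.98767298e-03,
       -1.17641944e-03, -5.88207259e-04]), 'joint_efforts': array([-2.58966480e-05, -3.94904780e+01, -3.71363533e+01, -1.27777735e-04,
        3.92377362e-03,  1.39770145e-05]), 'tool_pos': array([0.27985846, 0.55824288, 0.25518074]), 'tool_rot': array([-3.10792183e-04,  2.30311787e-01,  9.73116430e-01, -8.93188418e-04]), 'contact_force': array([ 0.10084714, -0.12232367, -0.60300153]), 'ft_torque': array([-0.00578079, -0.04707271, -0.0013253 ]), 'grasp_force': 0.0, 'gripper_width': 1.0004129853098416}
```

View pics/scene0.png

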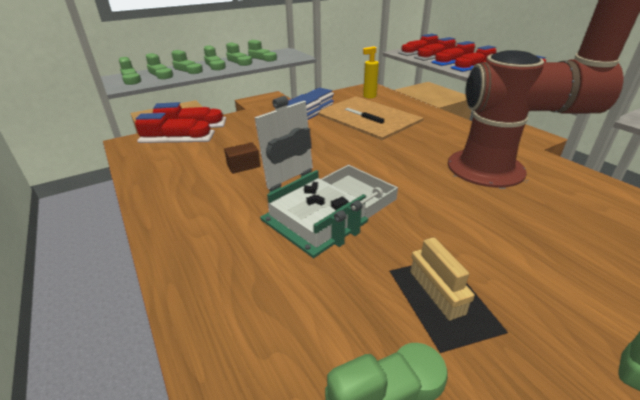

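View pics/top0.png

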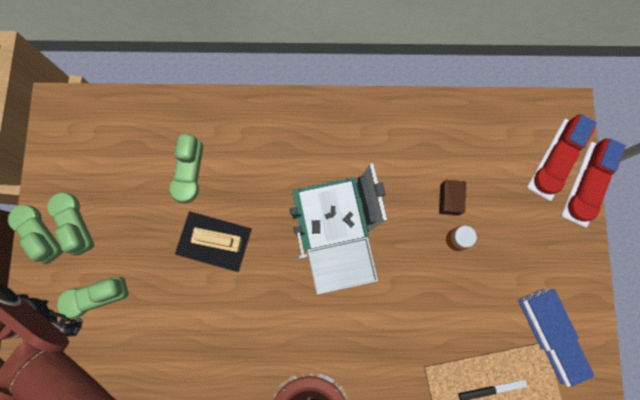

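The scene picture shows the open cover (about 285,145), bed with three offcuts (312,195), the tray (365,190) and brush on its mat (442,280). In the top view the brush is at (215,240), the mould at (332,215) and the tray at (342,265). I'll enlarge the top view.

```bash
python3 - <<'E'
import cv2
f=cv2.imread("pics/top0.png")[155:305,280:400]; cv2.imwrite("pics/c1.png",cv2.resize(f,None,fx=4,fy=4,interpolation=cv2.INTER_CUBIC))
f=cv2.imread("pics/top0.png")[200:280,165:265]; a=cv2.resize(f,None,fx=4,fy=4,interpolation=cv2.INTER_CUBIC)
import numpy as np
b=cv2.imread("pics/c1.png"); h=np.zeros((600,800,3),np.uint8); h[:,:480]=b; h[:256,480:]=cv2.resize(f,(320,256),interpolation=cv2.INTER_CUBIC)
s=cv2.imread("pics/scene0.png")[155:265,255:405]; h[300:534,480:]=cv2.resize(s,(320,234),interpolation=cv2.INTER_CUBIC)
cv2.imwrite("pics/c1.png",h)
E
```

```text
(no output)
```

View pics/c1.png

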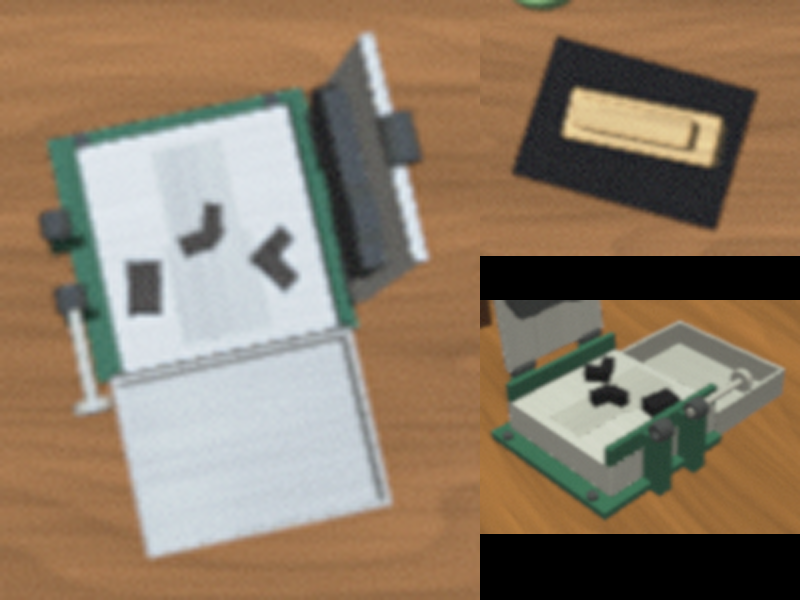

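```bash
cat > h.py <<'E'
import numpy as np
from plant import *
def up(n,px,z):
    c=get_calibration(n); R=np.array(c["R"]);t=np.array(c["t"]); f=200/np.tan(np.radians(c["vertical_fov"]/2))
    o=-R.T@t; d=R.T@np.array([(px[0]-c["cx"])/f,(px[1]-c["cy"])/f,1]); return o+d*(z-o[2])/d[2]
def proj(n,X):
    c=get_calibration(n); f=200/np.tan(np.radians(c["vertical_fov"]/2)); p=np.array(c["R"])@X+c["t"]; return p[:2]/p[2]*f+[c["cx"],c["cy"]]
E
python3 - <<'E'
from h import *
np.set_printoptions(precision=4,suppress=True)
def quad(name,P,s,o,z):
    Q=np.array([up("top",(p[0]/s+o[0],p[1]/s+o[1]),z)[:2] for p in P]); 
    print(name,Q.tolist() and Q.round(4).tolist(),"c",Q.mean(0)); 
    e=np.diff(np.vstack([Q,Q[:1]]),axis=0); print(np.linalg.norm(e,axis=1),np.degrees(np.arctan2(e[:,1],e[:,0])))
A=(4,(280,155));B=(3.2,(165,200))
quad("tray",[(112,380),(352,328),(390,503),(150,557)],*A,.036)
quad("bed",[(77,150),(285,105),(350,325),(115,375)],*A,.05)
quad("mat",[(558-480,37),(757-480,92),(715-480,228),(514-480,174)],*B,.004)
quad("brushblock",[(572-480,87),(723-480,117),(716-480,166),(563-480,137)],*B,.058)
for n,p in dict(blk=(144,287),ell=(275,260),cres=(203,230)).items(): print(n,up("top",(p[0]/4+280,p[1]/4+155),.06))
# pin
print("pinhead",up("top",(92/4+280,408/4+155),.077),"knucknear",up("top",(72/4+280,297/4+155),.085),up("top",(55/4+280,224/4+155),.085))
print("TCPproj",proj("top",state()["tool_pos"]),proj("scene",np.array([.48,.0,.05])))
# scene checks: tray corner
s=320/150
for nm,p,z in [("sceneTrayNearcorner",(783,371),.036),("scene tray nearfar",(682,322),.036),("bed far -y.",(505,400),.05)]:
    print(nm,up("scene",((p[0]-480)/s+255,(p[1]-300)/s+155),z))
print("mat scene",[up("scene",p,.004).round(3).tolist() for p in [(390,269),(441,347),(506,332),(449,260)]])
E
```

```text
tray [[0.4431, 0.0083], [0.4808, -0.1583], [0.3608, -0.1831], [0.323, -0.0192]] c [ 0.4019 -0.0881]
[0.1708 0.1226 0.1682 0.1232] [ -77.2476 -168.2979  102.97     12.8718]
bed [[0.6025, 0.0346], [0.6363, -0.1111], [0.4813, -0.1554], [0.4454, 0.006]] c [ 0.5414 -0.0565]
[0.1496 0.1611 0.1653 0.1597] [ -76.9583 -164.0583  102.5441   10.3221]
mat [[0.553, 0.3514], [0.5049, 0.171], [0.3843, 0.2038], [0.4299, 0.3831]] c [0.468  0.2773]
[0.1867 0.125  0.1851 0.1271] [-104.917   164.8272   75.7151  -14.445 ]
brushblock [[0.5009, 0.3219], [0.4763, 0.1916], [0.4345, 0.1959], [0.4579, 0.3271]] c [0.4674 0.2591]
[0.1326 0.042  0.1333 0.0433] [-100.6873  174.0929   79.867    -6.9421]
blk [ 0.505  -0.0133  0.06  ]
ell [ 0.5246 -0.1031  0.06  ]
cres [ 0.545  -0.0536  0.06  ]
pinhead [0.4209 0.0206 0.077 ] knucknear [0.4945 0.0349 0.085 ] [0.544  0.0472 0.085 ]
TCPproj [ 59.6537 312.5873] [351.4682 205.5665]
sceneTrayNearcorner [ 0.3275 -0.015   0.036 ]
scene tray nearfar [ 0.3599 -0.177   0.036 ]
bed far -y. [ 0.6401 -0.1199  0.05  ]
mat scene [[0.504, 0.17, 0.004], [0.548, 0.348, 0.004], [0.434, 0.385, 0.004], [0.384, 0.215, 0.004]]
```

Both cameras agree within about 5 mm. Mould: centre (0.540, -0.057), yaw 0.225. Brush: (0.467, 0.259), yaw -10.4°. Mat: (0.468, 0.277). I'll write a move planner next.

```bash
cat >> h.py <<'E'
M=np.array([.540,-.0567]); YAW=.225
UX=np.array([np.cos(YAW),np.sin(YAW)]); UY=np.array([-UX[1],UX[0]])
def mould(x,y,z): return [*(M+x*UX+y*UY),z]
def tool(s=None):
    s=s or state(); w,x,y,z=s["tool_rot"]; return np.array(s["tool_pos"]),np.degrees(np.arctan2(1-2*(x*x+z*z),2*(x*y-w*z)))
def plan(wps,start=None):
    """wps: (pos, phi deg of tool y, opening %, rows); tool pointing down"""
    p,phi=start or tool(); rows=[]
    for q,ph,g,n in wps:
        d=(np.array(q)-p)/n; dp=(ph-phi)/n
        for i in range(n):
            a=np.radians(phi); ty=np.array([np.cos(a),np.sin(a),0]); tx=np.array([-ty[1],ty[0],0])*1.0
            # z down, y=ty: x = y x z
            tx=np.cross(ty,[0,0,-1.]); rows.append([g,*(round(float(v),4) for v in (d@tx/.6,d@ty/.6,-d[2]/.6)),round(float(-dp/6),3)]); p=p+d; phi+=dp
    for i in range(0,len(rows),5): print(rows[i:i+5])
    return p,phi
E
python3 - <<'E'
from h import *
print(tool())
plan([((.467,.259,.2),-10.4,100,13)])
E
```

```text
(array([0.27985846, 0.55824288, 0.25518074]), np.float64(63.369140973156455))
[[100, -0.0386, -0.0235, 0.0071, 0.946], [100, -0.0408, -0.0196, 0.0071, 0.946], [100, -0.0425, -0.0155, 0.0071, 0.946], [100, -0.0438, -0.0112, 0.0071, 0.946], [100, -0.0447, -0.0068, 0.0071, 0.946]]
[[100, -0.0452, -0.0023, 0.0071, 0.946], [100, -0.0452, 0.0021, 0.0071, 0.946], [100, -0.0448, 0.0066, 0.0071, 0.946], [100, -0.0439, 0.011, 0.0071, 0.946], [100, -0.0426, 0.0153, 0.0071, 0.946]]
[[100, -0.0409, 0.0194, 0.0071, 0.946], [100, -0.0388, 0.0234, 0.0071, 0.946], [100, -0.0363, 0.0271, 0.0071, 0.946]]
```

>>> {"name": "move_arm", "arguments": {
  "targets": [
    [[100,-0.039,-0.023,0.007,0.95],[100,-0.041,-0.02,0.007,0.95],[100,-0.042,-0.015,0.007,0.95],[100,-0.044,-0.011,0.007,0.95],[100,-0.045,-0.007,0.007,0.95]]
  ]
}}

```text
time: 0.52
tool_pos: [0.3526, 0.4424, 0.2345]
tool_rot: [-0.0, 0.465, 0.885, -0.0]
contact_force: [0.0, 1.3, 0.0]
gripper_width: 1.002
grasp_force: 0.0
```

>>> {"name": "move_arm", "arguments": {
  "targets": [
    [[100,-0.045,-0.002,0.007,0.95],[100,-0.045,0.002,0.007,0.95],[100,-0.045,0.007,0.007,0.95],[100,-0.044,0.011,0.007,0.95],[100,-0.043,0.015,0.007,0.95]]
  ]
}}

```text
time: 0.93
tool_pos: [0.4245, 0.327, 0.2136]
tool_rot: [-0.0, 0.669, 0.744, -0.0]
contact_force: [0.2, 0.6, -0.3]
gripper_width: 1.0
grasp_force: 0.0
```

>>> {"name": "move_arm", "arguments": {
  "targets": [
    [[100,-0.041,0.019,0.007,0.95],[100,-0.039,0.023,0.007,0.95],[100,-0.036,0.027,0.007,0.95],[100,0,0,0,0]]
  ]
}}

```text
time: 1.27
tool_pos: [0.4677, 0.2555, 0.2002]
tool_rot: [0.0, 0.772, 0.635, -0.001]
contact_force: [-0.6, -0.1, -1.2]
gripper_width: 1.001
grasp_force: 0.0
```

```bash
python3 - <<'E'
from h import *; import cv2
print(tool())
plan([((.467,.259,.088),-10.4,100,5)])
a=cv2.resize(grab_frame("scene")[185:345,360:560],None,fx=3,fy=3,interpolation=cv2.INTER_CUBIC)
cv2.imwrite("pics/s1.png",a[:,:,::-1])
E
```

```text
(array([0.46769497, 0.2554651 , 0.20018099]), np.float64(-11.13787817665279))
[[100, 0.0011, -0.0005, 0.0374, -0.025], [100, 0.0011, -0.0005, 0.0374, -0.025], [100, 0.0011, -0.0004, 0.0374, -0.025], [100, 0.0011, -0.0004, 0.0374, -0.025], [100, 0.0011, -0.0004, 0.0374, -0.025]]
```

View pics/s1.png

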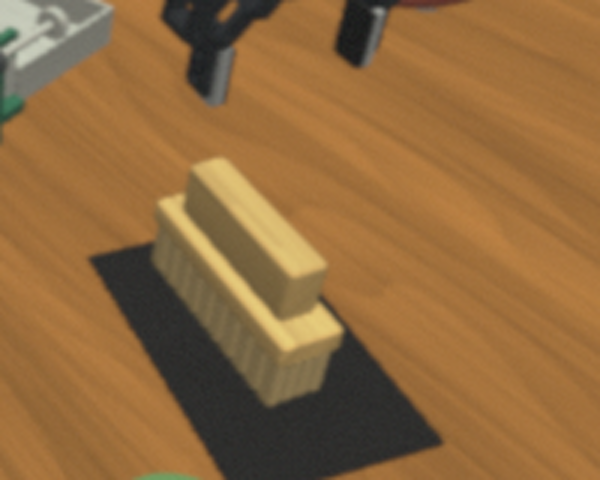

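The crop shows the brush standing on the mat with its ridge top centred near scene pixel (446,258), and both fingers open above it. I'll check the ridge centre before descending.

```bash
python3 - <<'E'
from h import *
for p in [(190,178),(223,158),(327,265),(290,280),(257.5,220)]: print(up("scene",(p[0]/3+360,p[1]/3+185),.098).round(4))
E
```

```text
[0.4803 0.2213 0.098 ]
[0.4501 0.2186 0.098 ]
[0.4681 0.3127 0.098 ]
[0.4937 0.3097 0.098 ]
[0.4735 0.268  0.098 ]
```

>>> {"name": "move_arm", "arguments": {
  "targets": [
    [[100,0.002,0,0.037,0],[100,0.002,0,0.037,0],[100,0.003,0,0.037,-0.1],[100,0.002,0.001,0.037,0],[100,0.002,0.001,0.038,0]]
  ]
}}

```text
time: 1.73
tool_pos: [0.4684, 0.2662, 0.0893]
tool_rot: [-0.0, 0.766, 0.643, 0.0]
contact_force: [-0.3, -0.9, -0.1]
gripper_width: 0.998
grasp_force: 0.0
```

>>> {"name": "move_arm", "arguments": {
  "targets": [
    [[0,0,0,0,0],[0,0,0,0,0],[0,0,0,0,0],[0,0,0,0,0],[0,0,0,0,0]]
  ]
}}

```text
time: 2.15
tool_pos: [0.4701, 0.2658, 0.0922]
tool_rot: [0.001, 0.767, 0.642, 0.002]
contact_force: [-2.5, 0.3, 8.9]
gripper_width: 0.297
grasp_force: 20.7
```

>>> {"name": "move_arm", "arguments": {
  "targets": [
    [[0,0,0,0,0],[0,0,0,0,0],[0,0,0,0,0],[0,0,0,0,0]]
  ]
}}

```text
time: 2.48
tool_pos: [0.4704, 0.2659, 0.0923]
tool_rot: [0.0, 0.767, 0.642, 0.002]
contact_force: [0.7, 0.5, 6.5]
gripper_width: 0.297
grasp_force: 60.1
```

```bash
python3 - <<'E'
from h import *
t=tool();print(t)
s=plan([((t[0][0],t[0][1],.235),t[1],0,5),(mould(.055,0,.235),12.9,0,11)],start=t)
plan([(mould(.055,0,.141),12.9,0,5)],s)
E
```

```text
(array([0.47042556, 0.26586347, 0.0923252 ]), np.float64(-10.135498828644243))
[[0, 0.0, 0.0, -0.0476, -0.0], [0, 0.0, 0.0, -0.0476, -0.0], [0, 0.0, 0.0, -0.0476, -0.0], [0, 0.0, 0.0, -0.0476, -0.0], [0, 0.0, 0.0, -0.0476, -0.0]]
[[0, -0.043, 0.0266, 0.0, -0.349], [0, -0.0439, 0.0251, 0.0, -0.349], [0, -0.0448, 0.0234, 0.0, -0.349], [0, -0.0457, 0.0218, 0.0, -0.349], [0, -0.0464, 0.0201, 0.0, -0.349]]
[[0, -0.0471, 0.0184, 0.0, -0.349], [0, -0.0478, 0.0167, 0.0, -0.349], [0, -0.0483, 0.0149, 0.0, -0.349], [0, -0.0489, 0.0131, 0.0, -0.349], [0, -0.0493, 0.0113, 0.0, -0.349]]
[[0, -0.0497, 0.0095, 0.0, -0.349]]
[[0, 0.0, -0.0, 0.0313, -0.0], [0, 0.0, -0.0, 0.0313, -0.0], [0, 0.0, -0.0, 0.0313, -0.0], [0, 0.0, -0.0, 0.0313, -0.0], [0, 0.0, -0.0, 0.0313, -0.0]]
```

>>> {"name": "move_arm", "arguments": {
  "targets": [
    [[0,0,0,-0.04,0],[0,0,0,-0.05,0],[0,0,0,-0.05,0],[0,0,0,-0.05,0],[0,0,0,-0.05,0]]
  ]
}}

```text
time: 2.9
tool_pos: [0.4683, 0.2649, 0.2347]
tool_rot: [-0.0, 0.767, 0.642, -0.001]
contact_force: [-0.1, 0.6, -2.1]
gripper_width: 0.297
grasp_force: 59.4
```

>>> {"name": "move_arm", "arguments": {
  "targets": [
    [[0,-0.043,0.027,0,-0.35],[0,-0.044,0.025,0,-0.35],[0,-0.045,0.023,0,-0.35],[0,-0.046,0.022,0,-0.35],[0,-0.046,0.02,0,-0.35]]
  ]
}}

```text
time: 3.32
tool_pos: [0.5247, 0.1226, 0.2335]
tool_rot: [-0.0, 0.704, 0.71, -0.0]
contact_force: [0.4, 0.2, -2.9]
gripper_width: 0.296
grasp_force: 59.5
```

>>> {"name": "move_arm", "arguments": {
  "targets": [
    [[0,-0.047,0.018,0,-0.35],[0,-0.048,0.017,0,-0.35],[0,-0.048,0.015,0,-0.35],[0,-0.049,0.013,0,-0.35],[0,-0.049,0.011,0,-0.35]]
  ]
}}

```text
time: 3.73
tool_pos: [0.5806, -0.0182, 0.2333]
tool_rot: [-0.001, 0.636, 0.771, -0.0]
contact_force: [1.5, 0.2, -2.7]
gripper_width: 0.295
grasp_force: 59.6
```

>>> {"name": "move_arm", "arguments": {
  "targets": [
    [[0,-0.05,0.01,0,-0.35],[0,0,0,0,0],[0,0,0,0,0]]
  ]
}}

```text
time: 3.98
tool_pos: [0.5921, -0.0464, 0.2332]
tool_rot: [-0.001, 0.624, 0.782, -0.0]
contact_force: [-0.6, 0.5, -1.8]
gripper_width: 0.294
grasp_force: 59.5
```

```bash
python3 - <<'E'
from h import *; import cv2
print(tool(),mould(.055,0,0))
f=grab_frame("scene"); g=grab_frame("top")
a=cv2.resize(f[80:260,230:430],(600,540),interpolation=cv2.INTER_CUBIC)
cv2.imwrite("pics/s2.png",a[:,:,::-1]); cv2.imwrite("pics/t2.png",g[:,:,::-1])
E
```

```text
(array([ 0.59209969, -0.04640114,  0.23316386]), np.float64(12.798877304750835)) [np.float64(0.5936136758887919), np.float64(-0.044429150082754), 0]
```

View pics/s2.png

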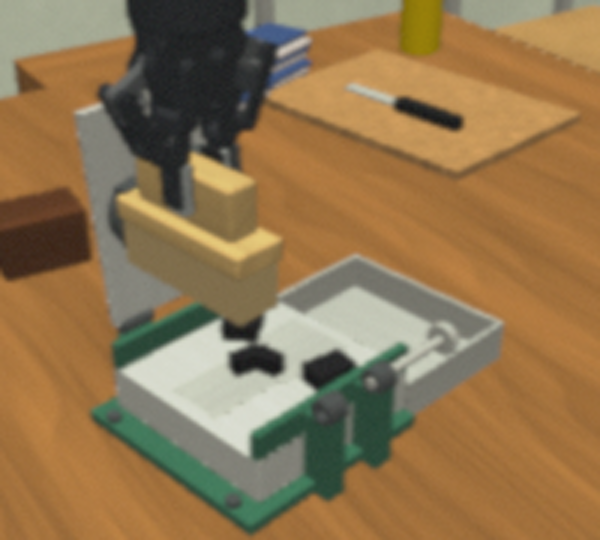

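The brush is held level above the far half of the bed. Its block-top corners are near crop (117,197), (235,262) and (282,240). I'll check its offset from the tool.

```bash
python3 - <<'E'
from h import *
p,ph=tool()
for c in [(117,197),(237,266),(283,241)]:
    q=up("scene",(c[0]/3+230,c[1]/3+80),p[2]-.088+.054); d=q[:2]-p[:2]; m=q[:2]-M; print(q.round(4),"rel tool mould axes",(d@UX).round(4),(d@UY).round(4),"mould",(m@UX).round(4),(m@UY).round(4))
# rail inner/outer checks at z .072 in scene
for c in [(405,348),(253,437),(255,452)]:
    q=up("scene",(c[0]/3+230,c[1]/3+80),.072); m=q[:2]-M; print("rail",(m@UX).round(4),(m@UY).round(4))
for c in [(117,372),(250,455)]:
    q=up("scene",(c[0]/3+230,c[1]/3+80),.05); m=q[:2]-M; print("bedfar",(m@UX).round(4),(m@UY).round(4))
E
```

```text
[ 0.6255 -0.1055  0.1993] rel tool mould axes 0.0193 -0.0669 mould 0.0725 -0.0667
[0.6027 0.0258 0.1993] rel tool mould axes 0.0264 0.0663 mould 0.0795 0.0665
[0.561  0.0138 0.1993] rel tool mould axes -0.017 0.0639 mould 0.0362 0.0641
rail -0.0723 0.0855
rail 0.0841 0.0815
rail 0.0942 0.0941
bedfar 0.0851 -0.0731
bedfar 0.081 0.0744
```

>>> {"name": "move_arm", "arguments": {
  "targets": [
    [[0,0,0,0.04,0],[0,0,0,0.04,0],[0,0,0,0.035,0],[0,0,0,0.025,0],[0,0,0,0.013,0]]
  ]
}}

```text
time: 4.5
tool_pos: [0.5903, -0.0434, 0.1392]
tool_rot: [-0.002, 0.622, 0.783, -0.001]
contact_force: [-0.4, 0.0, -2.6]
gripper_width: 0.293
grasp_force: 59.5
```

>>> {"name": "move_arm", "arguments": {
  "targets": [
    [[0,0,-0.015,0,0],[0,0,-0.015,0,0],[0,0,-0.015,0,0],[0,0,-0.015,0,0],[0,0,-0.015,0,0]]
  ]
}}

```text
time: 4.92
tool_pos: [0.5483, -0.0555, 0.1438]
tool_rot: [0.001, 0.623, 0.782, 0.001]
contact_force: [0.9, -0.5, -1.9]
gripper_width: 0.296
grasp_force: 59.6
```

```bash
python3 - <<'E'
from h import *; import cv2
p,ph=tool();m=p[:2]-M;print(p,ph,m@UX,m@UY,state()["contact_force"])
f=grab_frame("scene"); g=grab_frame("top")
a=cv2.resize(f[100:260,240:420],(630,560),interpolation=cv2.INTER_CUBIC)
cv2.imwrite("pics/s3.png",a[:,:,::-1])
E
```

```text
[ 0.54826013 -0.05550128  0.14381301] 12.965604883061447 0.008319371804541632 -0.0006743851061669154 [ 0.90756379 -0.50702318 -1.85807818]
```

View pics/s3.png

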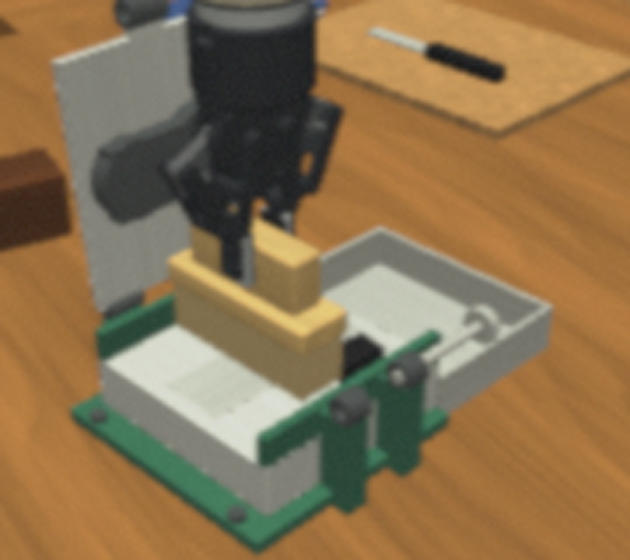

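The brush is level on the bed and the offcuts are ahead of it; the block offcut is visible near (362,352). Continuing the sweep.

>>> {"name": "move_arm", "arguments": {
  "targets": [
    [[0,0,-0.015,0.004,0],[0,0,-0.015,0,0],[0,0,-0.015,0,0],[0,0,-0.015,0,0],[0,0,-0.015,0,0]]
  ]
}}

```text
time: 5.43
tool_pos: [0.5037, -0.0654, 0.1399]
tool_rot: [-0.0, 0.623, 0.782, -0.0]
contact_force: [0.7, 0.5, -1.9]
gripper_width: 0.297
grasp_force: 59.6
```

>>> {"name": "move_arm", "arguments": {
  "targets": [
    [[0,0,-0.015,0,0],[0,0,-0.015,0,0],[0,0,-0.015,0,0],[0,0,-0.015,0,0],[0,0,-0.015,0,0]]
  ]
}}

```text
time: 5.85
tool_pos: [0.4597, -0.0755, 0.1397]
tool_rot: [-0.0, 0.623, 0.782, -0.0]
contact_force: [0.2, 0.5, -2.8]
gripper_width: 0.294
grasp_force: 59.6
```

>>> {"name": "move_arm", "arguments": {
  "targets": [
    [[0,0,-0.015,0,0],[0,0,-0.015,0,0],[0,0,-0.005,0,0],[0,0,0,0,0]]
  ]
}}

```text
time: 6.18
tool_pos: [0.4397, -0.0802, 0.1398]
tool_rot: [0.0, 0.623, 0.782, 0.0]
contact_force: [0.2, 0.0, -2.1]
gripper_width: 0.294
grasp_force: 59.7
```

>>> {"name": "move_arm", "arguments": {
  "targets": [
    [[0,0,0,-0.04,0],[0,0,0,-0.05,0],[0,0,0,-0.05,0],[0,0.04,0,-0.02,0],[0,0.05,0,0,0]]
  ]
}}

```text
time: 6.6
tool_pos: [0.4308, -0.0285, 0.2412]
tool_rot: [0.004, 0.624, 0.781, 0.002]
contact_force: [0.9, 0.3, -1.6]
gripper_width: 0.292
grasp_force: 59.8
```

>>> {"name": "move_arm", "arguments": {
  "targets": [
    [[0,0.06,0,0,0],[0,0.06,0,0,0],[0,0.06,0,0,0],[0,0.06,0,0,0],[0,0,0,0,0]]
  ]
}}

```text
time: 7.02
tool_pos: [0.3946, 0.1178, 0.2362]
tool_rot: [-0.001, 0.62, 0.785, 0.001]
contact_force: [0.0, 0.1, -2.8]
gripper_width: 0.293
grasp_force: 59.7
```

```bash
python3 - <<'E'
from h import *; import cv2
p,ph=tool();m=p[:2]-M;print(p,ph,m@UX,m@UY)
f=grab_frame("scene"); g=grab_frame("top")
h=np.zeros((500,800,3),np.uint8); h[:500,:320]=cv2.resize(g[155:305,290:386],(320,500),interpolation=cv2.INTER_CUBIC)
h[:426,320:]=cv2.resize(f[145:265,255:390],(480,426),interpolation=cv2.INTER_CUBIC)
cv2.imwrite("pics/s4.png",h[:,:,::-1])
E
```

```text
[0.39456608 0.11781398 0.23616796] 13.412848293149144 -0.10283294981981991 0.2025624320517172
```

View pics/s4.png

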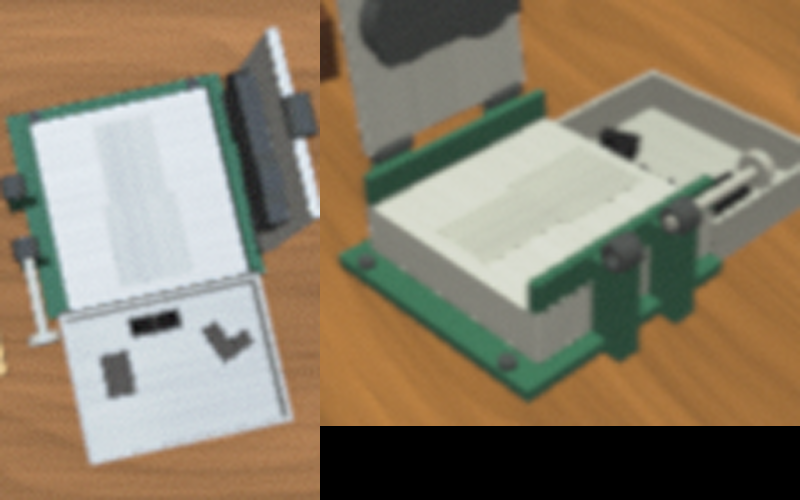

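The top crop shows the bed empty and all three offcuts in the tray: the block at (117,373), the ell at (228,342), and the crescent on its side at (155,322). I'll check the crescent's position, then return the brush.

```bash
python3 - <<'E'
from h import *
T=M-.14*UX
for n,c,z in[("cres",(155,322),.02),("cres edge",(155,312),.02),("blk",(117,373),.02),("ell",(228,342),.02)]:
    q=up("top",(c[0]/3.333+290,c[1]/3.333+155),z)[:2]-T; print(n,q@UX,q@UY)
s=plan([((.468,.277,.236),-12.5,0,7)])
plan([((.468,.277,.094),-12.5,0,6)],s)
E
```

```text
cres 0.03991180140177003 0.007915143205198844
cres edge 0.04810580806188838 0.006059511262969765
blk 0.005216155656198421 0.04833897118860863
ell 0.010461729325688758 -0.048219169647252404
[[0, 0.0339, 0.0256, 0.0, 0.612], [0, 0.0354, 0.0234, 0.0, 0.612], [0, 0.0368, 0.0211, 0.0, 0.612], [0, 0.0381, 0.0187, 0.0, 0.612], [0, 0.0392, 0.0162, 0.0, 0.612]]
[[0, 0.0402, 0.0136, 0.0, 0.612], [0, 0.041, 0.011, 0.0, 0.612]]
[[0, -0.0, 0.0, 0.0394, -0.0], [0, -0.0, 0.0, 0.0394, -0.0], [0, -0.0, 0.0, 0.0394, -0.0], [0, -0.0, 0.0, 0.0394, -0.0], [0, -0.0, 0.0, 0.0394, -0.0]]
[[0, -0.0, 0.0, 0.0394, -0.0]]
```

>>> {"name": "move_arm", "arguments": {
  "targets": [
    [[0,0.034,0.026,0,0.61],[0,0.035,0.023,0,0.61],[0,0.037,0.021,0,0.61],[0,0.038,0.019,0,0.61],[0,0.039,0.016,0,0.61]]
  ]
}}

```text
time: 7.53
tool_pos: [0.4494, 0.2286, 0.2358]
tool_rot: [0.0, 0.741, 0.671, -0.0]
contact_force: [0.4, -0.9, -1.5]
gripper_width: 0.296
grasp_force: 59.7
```

>>> {"name": "move_arm", "arguments": {
  "targets": [
    [[0,0.04,0.014,0,0.61],[0,0.041,0.011,0,0.61],[0,0,0,0.04,0],[0,0,0,0.05,0],[0,0,0,0.05,0]]
  ]
}}

```text
time: 7.95
tool_pos: [0.471, 0.2745, 0.1518]
tool_rot: [0.001, 0.781, 0.624, 0.001]
contact_force: [-0.4, -0.3, -2.6]
gripper_width: 0.293
grasp_force: 59.9
```

>>> {"name": "move_arm", "arguments": {
  "targets": [
    [[0,0,0,0.05,0],[0,0,0,0.03,0],[0,0,0,0,0],[0,0,0,0,0]]
  ]
}}

```text
time: 8.28
tool_pos: [0.4691, 0.2738, 0.1028]
tool_rot: [-0.0, 0.781, 0.624, -0.001]
contact_force: [0.7, 0.2, -1.4]
gripper_width: 0.29
grasp_force: 59.6
```

>>> {"name": "move_arm", "arguments": {
  "targets": [
    [[0,0,0,0.008,0],[0,0,0,0.006,0],[0,0,0,0,0],[0,0,0,0,0]]
  ]
}}

```text
time: 8.62
tool_pos: [0.4696, 0.2754, 0.0965]
tool_rot: [0.0, 0.781, 0.625, 0.001]
contact_force: [0.2, -0.4, -3.0]
gripper_width: 0.296
grasp_force: 59.7
```

>>> {"name": "move_arm", "arguments": {
  "targets": [
    [[0,0,0,0.002,0],[0,0,0,0.001,0],[0,0,0,0,0]]
  ]
}}

```text
time: 8.87
tool_pos: [0.469, 0.2753, 0.0939]
tool_rot: [0.0, 0.781, 0.625, 0.0]
contact_force: [-0.7, 0.4, -1.7]
gripper_width: 0.297
grasp_force: 59.7
```

>>> {"name": "move_arm", "arguments": {
  "targets": [
    [[0,0,0,0.002,0],[0,0,0,0,0],[0,0,0,0,0],[100,0,0,0,0],[100,0,0,0,0]]
  ]
}}

```text
time: 9.28
tool_pos: [0.4693, 0.2754, 0.093]
tool_rot: [0.0, 0.781, 0.625, 0.0]
contact_force: [-0.0, -0.7, 0.7]
gripper_width: 0.568
grasp_force: 0.0
```

>>> {"name": "move_arm", "arguments": {
  "targets": [
    [[100,0,0,0,0],[100,0,0,0,0],[100,0,0,0,0],[100,0,0,-0.02,0],[100,0,0,-0.04,0]]
  ]
}}

```text
time: 9.7
tool_pos: [0.4667, 0.2743, 0.1261]
tool_rot: [-0.001, 0.781, 0.625, -0.003]
contact_force: [-1.1, 0.9, 0.2]
gripper_width: 1.003
grasp_force: 0.0
```

>>> {"name": "move_arm", "arguments": {
  "targets": [
    [[100,0,0,-0.05,0],[100,0,0,-0.05,0],[100,0,0,-0.05,0],[100,0,0,-0.05,0],[100,0,0,0,0]]
  ]
}}

```text
time: 10.12
tool_pos: [0.472, 0.2766, 0.2579]
tool_rot: [0.002, 0.781, 0.625, 0.007]
contact_force: [0.8, -0.3, 1.2]
gripper_width: 1.0
grasp_force: 0.0
```

```bash
python3 - <<'E'
from h import *; import cv2
print(tool(),state()["joint_pos"])
f=grab_frame("scene"); g=grab_frame("top")
h=np.zeros((600,800,3),np.uint8); h[:300,:400]=cv2.resize(g[195:285,165:285],(400,300),interpolation=cv2.INTER_CUBIC)
h[:400,400:]=cv2.resize(f[200:360,370:530],(400,400),interpolation=cv2.INTER_CUBIC)
h[300:,:400]=cv2.resize(f[95:245,225:425],(400,300),interpolation=cv2.INTER_CUBIC)
cv2.imwrite("pics/s5.png",h[:,:,::-1])
E
```

```text
(array([0.47202035, 0.27656229, 0.25785406]), np.float64(-12.649912166123928)) [ 3.93928259e-01 -1.43423061e-01  1.80015141e+00  3.82987134e-05
  1.47100314e+00  6.14661974e-01]
```

View pics/s5.png

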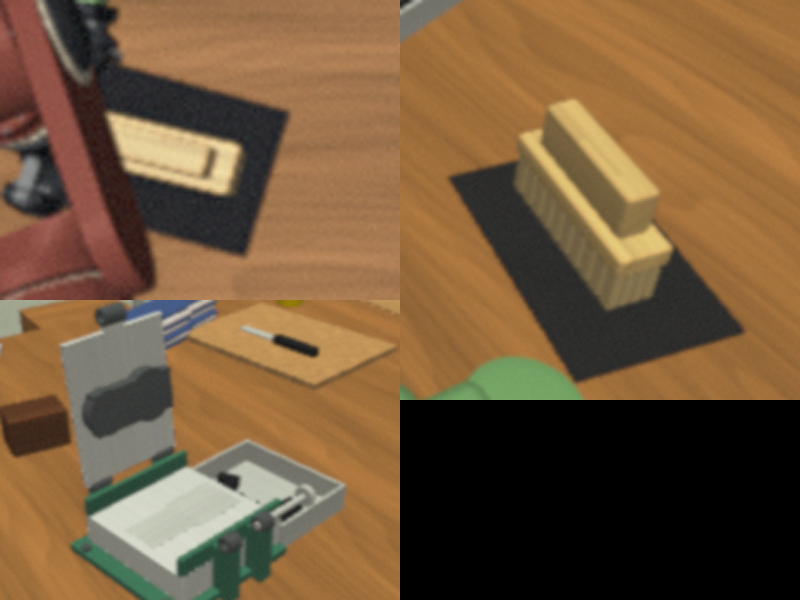

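The brush stands upright and central on its mat (right crop), and the cover is still open. I'll measure its lean and plan the approach from behind.

```bash
python3 - <<'E'
from h import *
for th in (1.65,1.7,1.75,1.8,1.85,1.9):
    r=[]
    for x in(.07,-.07):
        q=[*(M+x*UX+(-.09+.175*np.cos(th))*UY),.077+.175*np.sin(th)]
        a=proj("top",np.array(q)); r+=[((a-[280,155])*4).round(0).tolist()]
    q=[*(M-.07*UX+(-.09+.175*np.cos(th))*UY),.077+.175*np.sin(th)]; b=proj("scene",np.array(q))
    q=[*(M+.07*UX+(-.09+.175*np.cos(th))*UY),.077+.175*np.sin(th)]; c=proj("scene",np.array(q))
    print(th,r,((b-[225,95])*2+[0,300]).round(0),((c-[225,95])*2+[0,300]).round(0))
t=tool()
plan([((t[0][0],t[0][1],.37),t[1],0,3),(mould(-.052,-.215,.37),12.9,0,16),(mould(-.052,-.215,.235),12.9,0,4)])
E
```

```text
1.65 [[362.0, 36.0], [418.0, 263.0]] [162. 311.] [ 64. 345.]
1.7 [[376.0, 34.0], [432.0, 260.0]] [157. 310.] [ 59. 344.]
1.75 [[389.0, 31.0], [446.0, 258.0]] [152. 310.] [ 54. 343.]
1.8 [[403.0, 29.0], [460.0, 255.0]] [147. 310.] [ 50. 342.]
1.85 [[416.0, 27.0], [473.0, 253.0]] [142. 310.] [ 46. 342.]
1.9 [[429.0, 26.0], [486.0, 250.0]] [138. 310.] [ 42. 343.]
[[0, 0.0, 0.0, -0.0659, -0.0], [0, 0.0, 0.0, -0.0659, -0.0], [0, 0.0, 0.0, -0.0659, -0.0], [0, -0.0547, 0.0195, -0.0, -0.266], [0, -0.0552, 0.0179, -0.0, -0.266]]
[[0, -0.0557, 0.0164, -0.0, -0.266], [0, -0.0562, 0.0148, -0.0, -0.266], [0, -0.0565, 0.0133, -0.0, -0.266], [0, -0.0569, 0.0117, -0.0, -0.266], [0, -0.0572, 0.0101, -0.0, -0.266]]
[[0, -0.0575, 0.0085, -0.0, -0.266], [0, -0.0577, 0.0069, -0.0, -0.266], [0, -0.0578, 0.0053, -0.0, -0.266], [0, -0.058, 0.0037, -0.0, -0.266], [0, -0.058, 0.0021, -0.0, -0.266]]
[[0, -0.0581, 0.0004, -0.0, -0.266], [0, -0.0581, -0.0012, -0.0, -0.266], [0, -0.058, -0.0028, -0.0, -0.266], [0, -0.0579, -0.0044, -0.0, -0.266], [0, -0.0, -0.0, 0.0562, 0.0]]
[[0, -0.0, -0.0, 0.0562, 0.0], [0, -0.0, -0.0, 0.0562, 0.0], [0, -0.0, -0.0, 0.0562, 0.0]]
```

The open cover matches θ≈1.67, so its edge is at mould y≈-0.107. Going over the top and down behind it.

>>> {"name": "move_arm", "arguments": {
  "targets": [
    [[0,0,0,-0.06,0],[0,0,0,-0.06,0],[0,0,0,-0.06,0],[0,0,0,-0.01,0],[0,-0.054,0.019,0,-0.27]]
  ]
}}

```text
time: 10.63
tool_pos: [0.4731, 0.2442, 0.3654]
tool_rot: [-0.0, 0.77, 0.638, 0.003]
contact_force: [-0.2, -1.0, -0.8]
gripper_width: 0.3
grasp_force: 0.0
```

>>> {"name": "move_arm", "arguments": {
  "targets": [
    [[0,-0.055,0.018,0,-0.27],[0,-0.056,0.016,0,-0.27],[0,-0.056,0.015,0,-0.27],[0,-0.056,0.013,0,-0.27],[0,-0.057,0.012,0,-0.27]]
  ]
}}

```text
time: 11.05
tool_pos: [0.4935, 0.067, 0.3607]
tool_rot: [-0.001, 0.724, 0.689, -0.001]
contact_force: [0.4, 0.4, -0.2]
gripper_width: 0.001
grasp_force: 0.0
```

>>> {"name": "move_arm", "arguments": {
  "targets": [
    [[0,-0.057,0.01,0,-0.27],[0,-0.057,0.009,0,-0.27],[0,-0.058,0.007,0,-0.27],[0,-0.058,0.005,0,-0.27],[0,-0.058,0.004,0,-0.27]]
  ]
}}

```text
time: 11.47
tool_pos: [0.5155, -0.1059, 0.3607]
tool_rot: [-0.001, 0.674, 0.739, -0.0]
contact_force: [-0.1, 0.6, -0.2]
gripper_width: -0.004
grasp_force: 0.0
```

>>> {"name": "move_arm", "arguments": {
  "targets": [
    [[0,-0.058,0.002,0,-0.27],[0,-0.058,0,0,-0.27],[0,-0.058,-0.001,0,-0.27],[0,-0.058,-0.003,0,-0.27],[0,-0.05,-0.004,0,-0.2]]
  ]
}}

```text
time: 11.88
tool_pos: [0.5365, -0.2744, 0.3603]
tool_rot: [-0.002, 0.623, 0.782, -0.0]
contact_force: [0.7, 1.1, -0.5]
gripper_width: -0.001
grasp_force: 0.0
```

```bash
python3 - <<'E'
from h import *
p,ph=tool();m=p[:2]-M;print(p,ph,m@UX,m@UY,state()["gripper_width"])
E
```

```text
[ 0.53648791 -0.27435108  0.36028095] 12.86448540101634 -0.051982909386081244 -0.2113814180700328 -0.0005215117674435915
```

>>> {"name": "move_arm", "arguments": {
  "targets": [
    [[0,0,0,0.05,0],[0,0,0,0.06,0],[0,0,0,0.06,0],[0,0,0,0.038,0],[0,0.02,0,0,0]]
  ]
}}

```text
time: 12.3
tool_pos: [0.5307, -0.2594, 0.2282]
tool_rot: [-0.007, 0.624, 0.781, -0.001]
contact_force: [-0.2, 0.7, -1.1]
gripper_width: -0.001
grasp_force: 0.0
```

>>> {"name": "move_arm", "arguments": {
  "targets": [
    [[0,0.03,0,0,0],[0,0.03,0,0,0],[0,0.03,0,0,0],[0,0.02,0,0,0],[0,0.02,0,0,0]]
  ]
}}

```text
time: 12.72
tool_pos: [0.517, -0.1839, 0.2392]
tool_rot: [0.001, 0.623, 0.782, -0.0]
contact_force: [-2.8, -2.5, 6.1]
gripper_width: 0.003
grasp_force: 0.0
```

>>> {"name": "move_arm", "arguments": {
  "targets": [
    [[0,0.02,0,0,0],[0,0.02,0,0,0],[0,0.02,0,0,0],[0,0.02,0,0,0]]
  ]
}}

```text
time: 13.05
tool_pos: [0.5063, -0.1369, 0.2375]
tool_rot: [0.0, 0.624, 0.782, 0.0]
contact_force: [-0.3, -1.2, -0.6]
gripper_width: 0.003
grasp_force: 0.6
```

>>> {"name": "move_arm", "arguments": {
  "targets": [
    [[0,0.02,0,0,0],[0,0.02,0,0,0],[0,0.02,0,0,0],[0,0.02,0,0,0],[0,0.02,0,0,0]]
  ]
}}

```text
time: 13.47
tool_pos: [0.4927, -0.0779, 0.2376]
tool_rot: [-0.0, 0.623, 0.782, 0.0]
contact_force: [-0.9, 0.3, 0.3]
gripper_width: 0.001
grasp_force: 0.0
```

>>> {"name": "move_arm", "arguments": {
  "targets": [
    [[0,0.02,0,0,0],[0,0.02,0,0,0],[0,0.02,0,0,0],[0,0.02,0,0,0],[0,0.02,0,0,0]]
  ]
}}

```text
time: 13.88
tool_pos: [0.4795, -0.0196, 0.2377]
tool_rot: [0.0, 0.624, 0.782, 0.0]
contact_force: [-0.1, 0.1, 0.2]
gripper_width: -0.002
grasp_force: 0.0
```

>>> {"name": "move_arm", "arguments": {
  "targets": [
    [[0,0,0,0,0],[0,0,0,0,0],[0,0,0,0,0],[0,0,0,0,0],[0,0,0,0,0]]
  ]
}}

```text
time: 14.3
tool_pos: [0.4799, -0.0213, 0.2377]
tool_rot: [0.0, 0.624, 0.782, -0.0]
contact_force: [0.7, -0.5, 0.2]
gripper_width: 0.002
grasp_force: 0.0
```

```bash
python3 - <<'E'
from h import *; import cv2
p,ph=tool();m=p[:2]-M;print(p,ph,m@UX,m@UY,state()["contact_force"])
f=grab_frame("scene")
a=cv2.resize(f[95:255,230:430],(600,480),interpolation=cv2.INTER_CUBIC)
cv2.imwrite("pics/s6.png",a[:,:,::-1])
E
```

```text
[ 0.47986016 -0.02130141  0.23769568] 12.801580773801971 -0.05072631563409382 0.047923915743355826 [ 0.69885509 -0.46071074  0.18715166]
```

View pics/s6.png

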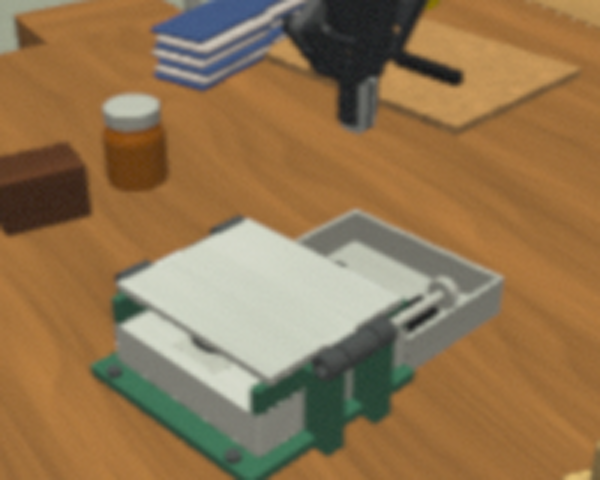

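The cover is shut, with its knuckle lined up between the mould's, and the pin head is at about crop (440,293). Planning the move to just before the pin head.

```bash
python3 - <<'E'
from h import *
t=tool()
for c in[(443,293)]:
    q=up("scene",(c[0]/3+230,c[1]/3+95),.077)[:2]-M; print(q@UX,q@UY)
plan([(mould(-.165,.1,.2),12.9,0,4),(mould(-.165,.1,.09),12.9,0,4)])
E
```

```text
-0.09724085314558592 0.10198830734040779
[[0, 0.0216, -0.0476, 0.0157, -0.004], [0, 0.0216, -0.0476, 0.0157, -0.004], [0, 0.0217, -0.0476, 0.0157, -0.004], [0, 0.0217, -0.0476, 0.0157, -0.004], [0, 0.0, -0.0, 0.0458, 0.0]]
[[0, 0.0, -0.0, 0.0458, 0.0], [0, 0.0, -0.0, 0.0458, 0.0], [0, 0.0, -0.0, 0.0458, 0.0]]
```

>>> {"name": "move_arm", "arguments": {
  "targets": [
    [[0,0.022,-0.048,0.016,0],[0,0.022,-0.048,0.016,0],[0,0.022,-0.048,0.016,0],[0,0.022,-0.048,0.016,0],[0,0,0,0.045,0]]
  ]
}}

```text
time: 14.77
tool_pos: [0.3553, 0.0051, 0.1765]
tool_rot: [0.005, 0.624, 0.782, 0.003]
contact_force: [2.0, -0.2, 0.9]
gripper_width: -0.0
grasp_force: 0.0
```

>>> {"name": "move_arm", "arguments": {
  "targets": [
    [[0,0,0,0.045,0],[0,0,0,0.045,0],[0,0,0,0.045,0],[0,0,0,0,0],[0,0,0,0,0]]
  ]
}}

```text
time: 15.18
tool_pos: [0.3546, 0.0051, 0.0904]
tool_rot: [-0.002, 0.624, 0.782, -0.001]
contact_force: [0.1, -0.4, 0.5]
gripper_width: 0.001
grasp_force: 0.0
```

```bash
python3 - <<'E'
from h import *; import cv2
p,ph=tool();m=p[:2]-M;print(p,ph,m@UX,m@UY,state()["contact_force"])
f=grab_frame("scene")
a=cv2.resize(f[95:255,230:430],(600,480),interpolation=cv2.INTER_CUBIC)
b=cv2.imread("pics/s6.png")[:,:,::-1]; d=np.abs(a.astype(int)-b).max(2); print("cover change",d[220:380,120:330].mean(), d[340:460,20:110].mean())
cv2.imwrite("pics/s7.png",a[:,:,::-1])
E
```

```text
[0.35460926 0.00506676 0.09035666] 12.822946264308943 -0.16693724392818374 0.10157172832609088 [ 0.14410099 -0.4029068   0.46633478]
cover change 3.0482142857142858 2.654166666666667
```

View pics/s7.png

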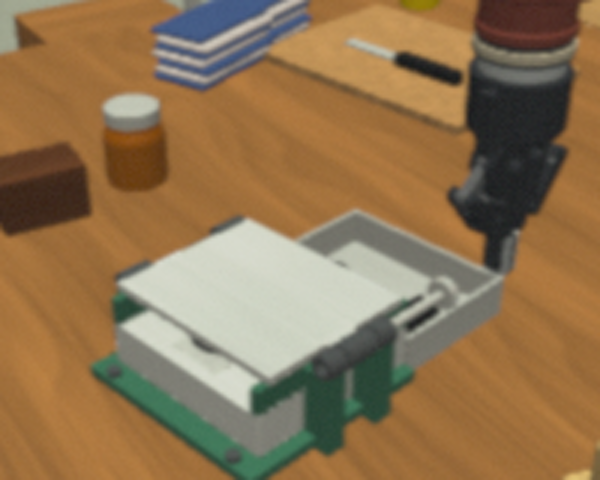

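The cover hasn't moved since the last picture, so it is fully shut, and the fingertips stand at (500,260) behind the pin head. Pushing.

>>> {"name": "move_arm", "arguments": {
  "targets": [
    [[0,0,0.02,0,0],[0,0,0.02,0,0],[0,0,0.02,0,0],[0,0,0.015,0,0],[0,0,0.015,0,0]]
  ]
}}

```text
time: 15.65
tool_pos: [0.4107, 0.0167, 0.0942]
tool_rot: [0.002, 0.624, 0.782, 0.001]
contact_force: [-3.0, -1.3, 3.1]
gripper_width: 0.0
grasp_force: 1.4
```

>>> {"name": "move_arm", "arguments": {
  "targets": [
    [[0,0,0.015,0,0],[0,0,0.015,0,0],[0,0,0.015,0,0],[0,0,0.015,0,0],[0,0,0,0,0]]
  ]
}}

```text
time: 16.07
tool_pos: [0.4464, 0.0248, 0.0943]
tool_rot: [0.002, 0.623, 0.782, 0.001]
contact_force: [-0.7, -0.2, 0.5]
gripper_width: 0.0
grasp_force: 0.0
```

>>> {"name": "move_arm", "arguments": {
  "targets": [
    [[0,0,0.01,0,0],[0,0,0.01,0,0],[0,0,0,0,0]]
  ]
}}

```text
time: 16.32
tool_pos: [0.4565, 0.0278, 0.0923]
tool_rot: [0.001, 0.624, 0.782, 0.001]
contact_force: [-0.4, 0.5, 0.2]
gripper_width: -0.001
grasp_force: 0.0
```

>>> {"name": "move_arm", "arguments": {
  "targets": [
    [[0,0,0.008,0,0],[0,0,0,0,0],[0,0,0,0,0]]
  ]
}}

```text
time: 16.57
tool_pos: [0.46, 0.0289, 0.0913]
tool_rot: [0.0, 0.624, 0.782, 0.0]
contact_force: [1.1, 0.8, 0.3]
gripper_width: -0.003
grasp_force: 0.0
```

>>> {"name": "move_arm", "arguments": {
  "targets": [
    [[0,0,0.008,0,0],[0,0,0,0,0],[0,0,0,0,0]]
  ]
}}

```text
time: 16.82
tool_pos: [0.4645, 0.03, 0.0911]
tool_rot: [-0.0, 0.624, 0.782, 0.0]
contact_force: [-0.6, -0.5, 0.2]
gripper_width: 0.001
grasp_force: 0.3
```

>>> {"name": "move_arm", "arguments": {
  "targets": [
    [[0,0,0.008,0,0],[0,0,0,0,0],[0,0,0,0,0]]
  ]
}}

```text
time: 17.07
tool_pos: [0.4651, 0.0301, 0.091]
tool_rot: [-0.005, 0.623, 0.782, -0.005]
contact_force: [-21.2, -4.2, 15.7]
gripper_width: 0.0
grasp_force: 10.9
```

>>> {"name": "move_arm", "arguments": {
  "targets": [
    [[0,0,0.008,0,0],[0,0,0,0,0],[0,0,0,0,0]]
  ]
}}

```text
time: 17.32
tool_pos: [0.4655, 0.0302, 0.0909]
tool_rot: [-0.009, 0.623, 0.782, -0.011]
contact_force: [-40.6, -9.6, 31.4]
gripper_width: 0.0
grasp_force: 21.5
```

```bash
python3 - <<'E'
from h import *; import cv2
p,ph=tool();m=p[:2]-M;print(p,ph,m@UX,m@UY,state()["contact_force"])
f=grab_frame("scene")
a=cv2.resize(f[135:255,270:420],(750,600),interpolation=cv2.INTER_CUBIC)
cv2.imwrite("pics/s8.png",a[:,:,::-1])
for x in(-.1,-.05,-.04,-.03):print(x,(proj("scene",np.array(mould(x,.1,.077)))-[270,135])*5)
E
```

```text
[0.46551649 0.03023303 0.09091901] 12.944396197769219 -0.05321077133533083 0.10135954976289702 [-40.55127133  -9.59788364  31.36985213]
-0.1 [538.67293159 284.28716689]
-0.05 [468.23498181 328.58369845]
-0.04 [453.55925514 337.81286812]
-0.03 [438.67786726 347.17137259]
```

View pics/s8.png

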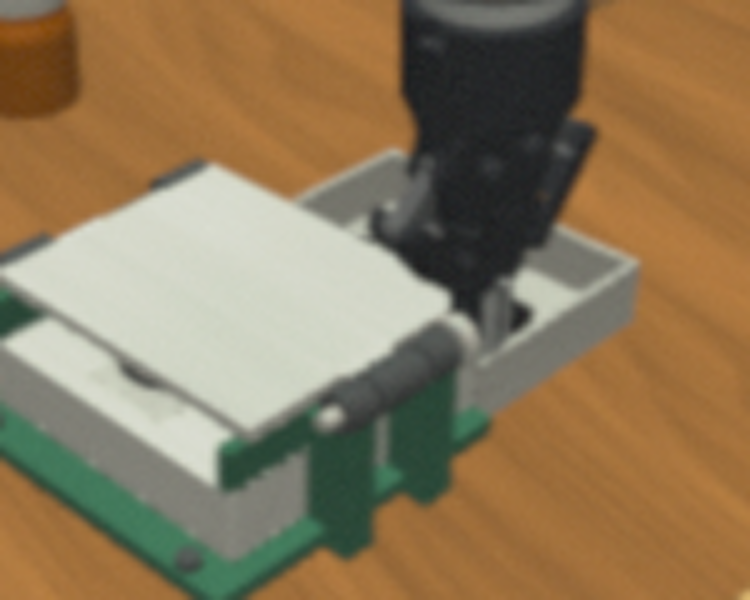

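The pin is home: its head is against the near knuckle at (460,330) and its tip comes out of the far knuckle at (328,415), with the force rising at the stop. I'll back off, lift away and hand in.

>>> {"name": "move_arm", "arguments": {
  "targets": [
    [[0,0,-0.02,0,0],[0,0,-0.04,0,0],[0,0,-0.04,0,0],[0,0,-0.02,-0.03,0],[0,0,0,-0.05,0]]
  ]
}}

```text
time: 17.78
tool_pos: [0.3991, 0.0162, 0.1355]
tool_rot: [-0.004, 0.624, 0.782, -0.002]
contact_force: [-0.5, 0.1, 0.0]
gripper_width: 0.003
grasp_force: 0.0
```

>>> {"name": "move_arm", "arguments": {
  "targets": [
    [[0,0,0,-0.06,0],[0,0,0,-0.06,0],[0,0,0,-0.06,0],[0,0,0,0,0],[0,0,0,0,0]]
  ]
}}

```text
time: 18.2
tool_pos: [0.4053, 0.0158, 0.2506]
tool_rot: [0.003, 0.624, 0.782, 0.002]
contact_force: [-0.6, 0.6, -0.4]
gripper_width: 0.001
grasp_force: 0.0
```

```bash
python3 - <<'E'
from h import *; import cv2
s=state();print(s["tool_pos"],s["contact_force"],s["time"])
f=grab_frame("scene");g=grab_frame("top")
h=np.zeros((550,800,3),np.uint8);h[:300,:400]=cv2.resize(f[125:275,240:440],(400,300));h[:300,400:]=cv2.resize(f[200:350,340:540],(400,300));h[300:,:400]=cv2.resize(g[150:306,200:450],(400,250))
cv2.imwrite("pics/s9.png",h[:,:,::-1])
E
```

```text
[0.40533229 0.01578466 0.25063243] [-0.6036899   0.63244695 -0.42167107] 18.2
```

View pics/s9.png

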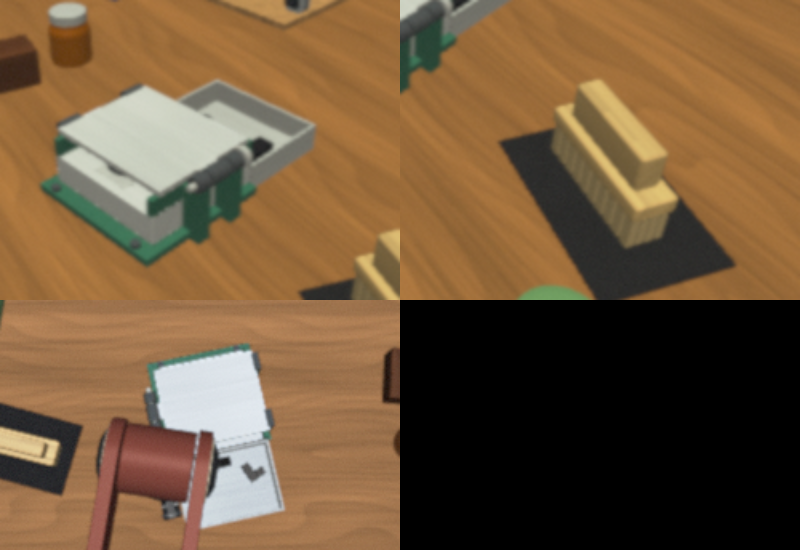

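Everything is in place: cover shut, pin in, brush upright on its mat, offcuts in the tray.

```bash
python3 -c "
from plant import job
print(job.job_done())"
```

```text
the job is handed in; nothing more can be done
None
```

I handed the job in at about 18 s of the 67 s allowed: the offcuts are in the scrap tray, the brush stands on its mat, the cover is shut and the pin is home. The hand-in returned no verdict, so this rests on the last camera pictures and the forces I read.

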